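Sweep the counted tablets into the trough of the counting tray

TASK

Five tablets have been counted out on the trough's half of the counting tray; take the spatula, tilt it and set its long edge lightly down on the deck between them and the two surplus tablets, then sweep the five over into the trough, leaving the two surplus ones where they lie. Lay the spatula flat on the table beside the tray and shut the trough's cover fully. Never touch a tablet with the fingers, do not press hard on the tray or its cover (about 3 kg at most), and leave the jar, the dropper bottle and the medicine box alone.

Things in the scene. Friction and masses are not known exactly. Their poses are not given: they have to be found in the camera images.
- tray: blue tablet-counting tray, 170 mm (x) by 240 mm (y, from -118 to +122 mm), fixed on the table; origin below it on the table top, z up. The deck lies at its +y (left) end, the trough along its -y (right) side. Rims 5 mm wide, 6 mm high (top z = 36 mm) round the deck except at the trough
- deck (a point): middle of the flat deck's top, tray frame (0, 30, 30) mm. Deck: y = -62 to +117 mm, x = -80 to +80 mm inside the rims, top at z = 30 mm
- trough (a point): middle of the trough's floor, tray frame (0, -88, 4) mm. Trough: y = -114 to -62 mm, x = -77 to +77 mm, floor at z = 4 mm, walls end at z = 30 mm; the deck drops straight off into it at y = -62 mm, without a rim
- cover (a joint): angle (rad) of the trough's clear cover: 0 fully shut (its top then at tray z = 33.5 mm), 1.6 to 2.0 at the start, standing open and leaning outwards (-y). Plate 168 (x) by 56 by 3 mm; hinge axis along the tray's x at y = -118.5, z = 32 mm. Stiff hinge: stays where it is left, needs about 2 N at its free edge
- cover_edge (a point): middle of the free edge of the cover (56 mm from the hinge), which carries a small white thumb lip
- spatula: steel counting spatula, 110 g, lying flat left of the tray and nearer the robot, handle towards the tray; origin = centre of the blade's underside, x along the blade to its tip, z up. Blade 140 (x -70 to +70) by 32 (y) by 2.5 mm; a thin neck rises from its rear end to a black handle, x = -196 to -96, 18 wide (y), z = 8 to 22 mm; centre of mass about x = -45 mm
- spatula_grip (a point): point inside the handle, 22 mm behind its front end, in spatula frame (-118, 0, 15) mm: a good place to grip across the 18 mm width
- tablet_1: counted tablet 1 of 5: cream disc 24 mm across, 9 mm thick, 11 g, lying on the trough's half of the deck; origin = centre of its underside
- tablet_2: counted tablet 2 of 5: cream disc 24 mm across, 9 mm thick, 11 g, lying on the trough's half of the deck; origin = centre of its underside
- tablet_3: counted tablet 3 of 5: cream disc 24 mm across, 9 mm thick, 11 g, lying on the trough's half of the deck; origin = centre of its underside
- tablet_4: counted tablet 4 of 5: cream disc 24 mm across, 9 mm thick, 11 g, lying on the trough's half of the deck; origin = centre of its underside
- tablet_5: counted tablet 5 of 5: cream disc 24 mm across, 9 mm thick, 11 g, lying on the trough's half of the deck; origin = centre of its underside
- spare_1: surplus tablet 1 of 2, same disc (24 x 9 mm), lying by the deck's end away from the trough; origin = centre of its underside
- spare_2: surplus tablet 2 of 2, same disc (24 x 9 mm), lying by the deck's end away from the trough; origin = centre of its underside
- stock_jar: bystander: amber jar with white cap, 68 mm across, 105 mm tall, on the left part of the table; origin at the centre of its foot
- dropper_bottle: bystander: small brown dropper bottle, 33 mm across, 102 mm tall, behind the tray; origin at the centre of its foot
- medicine_box: bystander: small white and pink medicine box, 46 x 75 x 33 mm, on the left part of the table; origin below its centre
- paper_carton: obstacle: big open empty cardboard carton standing on the table between spatula and tray, farther back; it never moves. 300 (x) by 280 (y) mm, centred at its own (28, 65) mm, turned about 33 degrees; two walls 295 mm and two 175 mm high. Keep the arm and gripper clear of it: its corner nearest the robot is at about x = 0.54, y = 0.02 m

How it is judged:
By the outcome, as a careful person would: the job done as asked, in the order asked, and still so for the second after the job is handed in, with the robot touching nothing.
It also fails if it takes over 72 s, if anything falls off the work surface, if the arm or the gripper's body presses on something with over 40 N, if the wrist force passes 120 N, or if a joint passes its speed limit or range.

ROBOT

A 6-joint arm with a two-finger parallel gripper is mounted at the origin on a cart in front of the work surface, level with it; the furniture and walls round the work are solid. World frame = base frame: x ahead of the robot, y to its left, z up, the work surface at z = 0. Lengths are in m, angles in rad, forces in N, time in s.
With the tool pointing down it reaches from about 0.375 to 0.9 m from the base axis. Payload 3.1 kg.
Tool frame: the origin (TCP) lies at the very end of the fingers, on their centre line; the grasp point (between the pads) lies 19 mm behind it; z points along the fingers, y is the line along which they close (so a half turn about z gives the same grasp; the last joint's range is limited). The gripper opens to 85 mm and grips with 20 to 120 N. Pads are 22 mm wide; open, the fingers measure 114 mm over their backs; the gripper's body (76 mm by 85 mm) begins 54 mm behind the grasp point. The pads swing forward as they close: fully open they stand 13 mm farther back than shut.
Start: joints at [-1.516, 0.527, 1.433, -0, 1.181, -0.178], TCP at [0.145, -0.608, 0.231] pointing down, gripper open.
Joint ranges: [-3.08, 3.08], [-0.75, 2.2], [0.22, 2.44], [-1.43, 4.57], [0, 2.65], [-2.85, 2.85]. Speed limits (rad/s): [2.79, 2.79, 3.14, 3.14, 3.14, 3.14].

INTERFACE

Orientations are given as a unit quaternion [x, y, z, w].
In Python, from station import telemetry, snapshot, ticket gives the robot as it stands.
- The arm moves only by the tool move_arm, never from a script. Its argument "commands" is text: rows parted by semicolons, each of 7 numbers parted by spaces: the shift along the tool's x, y, z in mm, then the turn, a rotation vector about the tool's x, y, z in degrees, then the opening, from -1 (shut) to 1 (fully open). A call has exactly 5 rows; each row is the pose to reach, as a shift and turn from the pose commanded when the call began, along the tool's axes at that moment; what a row does not reach only later rows make up. A row lasts 1/8 s, in which the tool goes at most 62.5 mm and 10.7 degrees, less where a joint would pass 70% of its speed; a pose out of reach is approached as far as the arm can. A call with a gripper value outside its range is refused whole. The fingers move at their own pace and stop on an object; "grip_force" is the grip in N (left out, the last holds). Time passes only in rows, so rows that repeat a pose let the fingers close, or fill a call up. It gives the time, the measured TCP pose, the force, the opening and the grip force at its end, in the units of the state.
- telemetry.sense(): the state, without advancing time (a new reading comes with each control period).
- snapshot(name): name is "scene" or "top"; returns a dict with "image" (480x640x3 uint8, red, green, blue), "fx", "fy", "cx", "cy" (pixels), "pose" (4x4, takes a point from camera to world coordinates). Camera axes: x right, y down, z forward; pixel columns grow to the right and rows downward; lengths in m; the calibration is good to about 2 mm. A picture is of the moment at which its call begins. There is no depth.
- ticket.sign_off(): hands the job in; it is judged then, once.
The state is a dict: "t": time; "q": joint angles; "qd": joint speeds; "tau": joint torques, N m; "tcp_pos": TCP position; "tool_rot": TCP orientation; "force": force on the tool from outside, world axes, zero at the start; "ft_torque": the same for the moment, N m; "finger_gap": opening from 0.0 (shut) to 1.0 (fully open); "gripper_force": force on a finger pad.
Only numpy, scipy, OpenCV 4.12 (cv2) and the standard library are available. Lean on these libraries where they do the work, as an engineer would, in place of code of your own. Each camera call takes 0.05 s, during which the arm holds its last target. There are 200 camera calls.

## Working session

There is one attempt and no reset: what is moved stays moved. The work goes in short steps, Python scripts to look and compute and a tool call to move; the robot and the scene stay as the last step left them, time stands still between calls to the robot, and variables do not carry over. Pictures are saved under pics/ and viewed, at most 10 in all, crops included, and the job is handed in when it is done.

Besides the shell and the picture viewer there is one more tool, called after "Call:" as name(argument=value, ...) on one line, values as JSON. move_arm: Moves the arm, as the interface text tells. Its arguments: {"type":"object","properties":{"commands":{"type":"string"},"grip_force":{"type":"number"}},"required":["commands"]}

```bash
ls; mkdir -p pics; python3 - <<'E'
from station import telemetry, snapshot
import cv2,pickle
s=telemetry.sense();print({k:s[k] for k in('t','tcp_pos','tool_rot','finger_gap','force')})
for n in('scene','top'):
    d=snapshot(n);pickle.dump(d,open(n+'0.pkl','wb'));cv2.imwrite(f'pics/{n}0.png',d['image'][:,:,::-1]);print(n,d['fx'],d['cx'],d['cy'],d['pose'].round(3).tolist() if hasattr(d['pose'],'round') else d['pose'])
E
```

```text
pics
{'t': 0.0, 'tcp_pos': array([ 0.14481115, -0.60723864,  0.2303142 ]), 'tool_rot': array([ 9.93170266e-01,  1.16668713e-01,  6.22472145e-05, -1.10940119e-03]), 'finger_gap': 0.9985641868128146, 'force': array([ 0.19546684, -0.64542964,  0.21546517])}
scene 524.148615741526 323.31819128188243 238.27363281481706 [[-0.658, -0.531, 0.534, -0.035], [-0.753, 0.444, -0.486, 0.44], [0.021, -0.722, -0.691, 0.809], [0.0, 0.0, 0.0, 1.0]]
top 582.7303967359121 314.7111160056544 243.73007115902797 [[0.018, -0.999, 0.049, 0.502], [-1.0, -0.018, -0.001, -0.103], [0.002, -0.049, -0.999, 1.251], [0.0, 0.0, 0.0, 1.0]]
```

View pics/top0.png

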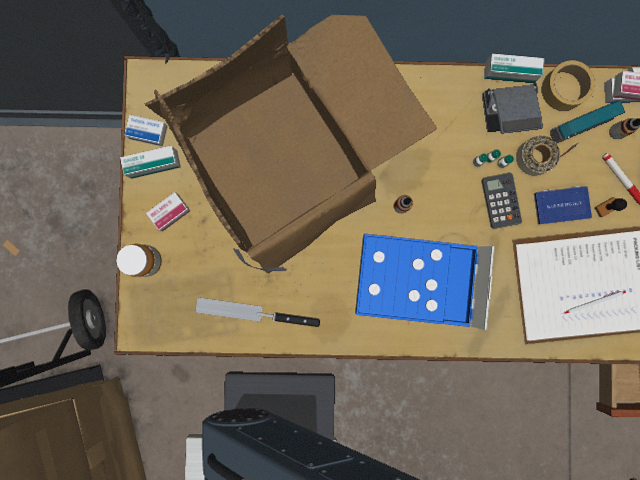

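View pics/scene0.png

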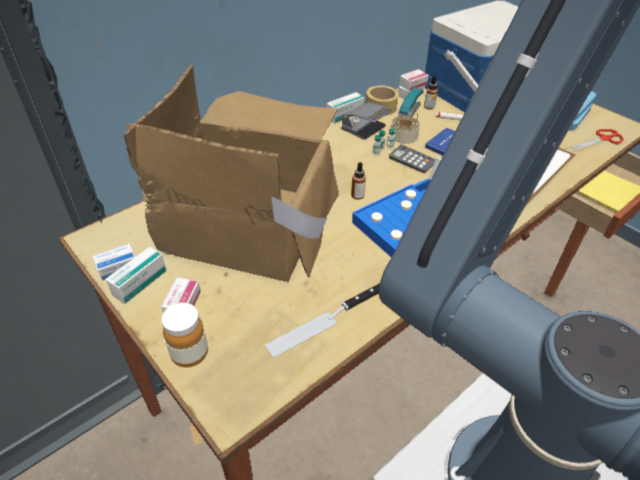

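The top view shows the tray at about (357–478, 235–327), with two surplus tablets at (378,257) and (375,289) and five counted ones at x 414–437. The spatula's blade runs from (197,305) and its black handle from (274,316) to (320,323). The open cover is at about (484,288). The scene view confirms this, but the arm partly hides it.

```bash
cat > h.py <<'E'
import numpy as np,cv2
from scipy.spatial.transform import Rotation as R
def ray(d,uv,z):
    uv=np.atleast_2d(uv).astype(float);P=np.array(d['pose'])
    v=np.c_[(uv[:,0]-d['cx'])/d['fx'],(uv[:,1]-d['cy'])/d['fy'],np.ones(len(uv))]@P[:3,:3].T
    return P[:3,3]+v*((z-P[2,3])/v[:,2])[:,None]
def proj(d,p):
    P=np.array(d['pose']);c=(np.atleast_2d(p)-P[:3,3])@P[:3,:3]
    return np.c_[d['cx']+d['fx']*c[:,0]/c[:,2],d['cy']+d['fy']*c[:,1]/c[:,2]]
def blobs(m,lo,hi):
    n,l,st,c=cv2.connectedComponentsWithStats(m.astype(np.uint8))
    return [(c[i],st[i,4],l==i) for i in range(1,n) if lo<st[i,4]<hi]
def box(mask):
    ct=max(cv2.findContours(mask.astype(np.uint8),cv2.RETR_EXTERNAL,cv2.CHAIN_APPROX_NONE)[0],key=len)
    return cv2.boxPoints(cv2.minAreaRect(ct)),ct
def tray_to_world(T,p): # T=(x,y,yaw)
    p=np.atleast_2d(p);c,s=np.cos(T[2]),np.sin(T[2]);return np.c_[T[0]+c*p[:,0]-s*p[:,1],T[1]+s*p[:,0]+c*p[:,1],p[:,2]]
def world_to_tray(T,p):
    p=np.atleast_2d(p);c,s=np.cos(T[2]),np.sin(T[2]);a=p[:,0]-T[0];b=p[:,1]-T[1];return np.c_[c*a+s*b,-s*a+c*b,p[:,2]]
def tablets(d,roi=(350,480,230,330),z=.039):
    g=d['image'].astype(int);m=(g.min(2)>150)&(g.max(2)-g.min(2)<70)
    k=np.zeros_like(m);k[roi[2]:roi[3],roi[0]:roi[1]]=1
    return [(b[0],b[1],ray(d,b[0],z)[0]) for b in blobs(m&k,40,400)]
E
python3 - <<'E'
from h import *;import pickle
d=pickle.load(open('top0.pkl','rb'));g=d['image'].astype(int);r,gg,b=g[...,0],g[...,1],g[...,2]
blue=(b>120)&(b-r>70);blue[:, 500:]=0;blue[:225]=0;blue[335:]=0
blob=max(blobs(blue,500,1e6),key=lambda t:t[1]);bx,ct=box(blob[2]);print('tray px',bx.round(1).tolist())
print('tray rim z.036',ray(d,bx,.036).round(4).tolist())
hull=cv2.convexHull(ct)[:,0];q=cv2.approxPolyDP(hull.reshape(-1,1,2),4,True)[:,0];print('quad',q.tolist(),ray(d,q,.036)[:,:2].round(4).tolist())
for c,a,p in tablets(d):print('tab',c.round(1),a,p.round(4))
blk=(g.max(2)<75);blk[:,:265]=0;blk[:,330:]=0;blk[:305]=0;blk[335:]=0
for c,a,m in blobs(blk,100,2000):bx,_=box(m);print('handle',c.round(1),a,bx.round(1).tolist(),ray(d,bx,.02)[:,:2].round(4).tolist())
bl=(g.min(2)>150)&(g.max(2)-g.min(2)<45);bl[:,:190]=0;bl[:,270:]=0;bl[:290]=0;bl[330:]=0
for c,a,m in blobs(bl,100,3000):bx,_=box(m);print('blade',c.round(1),a,bx.round(1).tolist(),ray(d,bx,.0025)[:,:2].round(4).tolist(),ray(d,c,.0025))
cv2.imwrite('pics/crop1.png',cv2.resize(d['image'][220:340,180:510,::-1],None,fx=2.4,fy=2.4,interpolation=cv2.INTER_CUBIC))
E
```

```text
tray px [[355.5, 314.20001220703125], [364.1000061035156, 233.39999389648438], [479.20001220703125, 245.8000030517578], [470.5, 326.6000061035156]]
tray rim z.036 [[0.4174, -0.1912, 0.036], [0.5858, -0.2068, 0.036], [0.5644, -0.4475, 0.036], [0.3963, -0.4303, 0.036]]
quad [[364, 235], [476, 246], [469, 326], [356, 314]] [[0.5825, -0.2066], [0.5638, -0.4408], [0.3974, -0.427], [0.4179, -0.1923]]
tab [436.  254.4] 100 [ 0.5447 -0.3568  0.039 ]
tab [378.3 256.4] 97 [ 0.5382 -0.2367  0.039 ]
tab [417.9 263.8] 100 [ 0.5244 -0.3193  0.039 ]
tab [431.1 284.4] 100 [ 0.4822 -0.3471  0.039 ]
tab [373.9 289. ] 99 [ 0.4704 -0.2285  0.039 ]
tab [413.7 295.1] 99 [ 0.4594 -0.3112  0.039 ]
tab [431.3 305. ] 99 [ 0.4396 -0.3478  0.039 ]
handle [297.2 319.5] 335 [[274.70001220703125, 320.5], [275.79998779296875, 312.6000061035156], [319.70001220703125, 318.6000061035156], [318.6000061035156, 326.6000061035156]] [[0.4001, -0.0227], [0.4168, -0.0246], [0.4058, -0.1174], [0.3891, -0.1154]]
blade [228.9 309.2] 964 [[195.3000030517578, 311.79998779296875], [197.39999389648438, 297.29998779296875], [270.20001220703125, 307.70001220703125], [268.1000061035156, 322.20001220703125]] [[0.4141, 0.148], [0.4448, 0.1445], [0.4256, -0.0114], [0.3949, -0.0077]] [[0.42090997 0.07648889 0.0025    ]]
```

View pics/crop1.png

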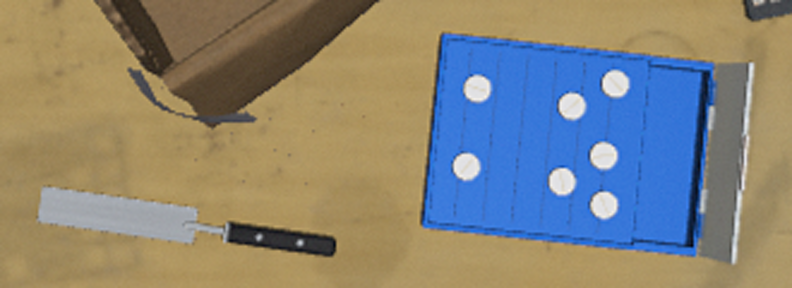

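The crop shows the deck/trough drop line from about px (451,245) to (444,321), all five tablets left of it, and the spatula lying clear of the carton.

```bash
cat >> h.py <<'E'
def go(p,Rt,q=None,n=1):
    """shift (mm) and turn (deg) in current tool axes to reach TCP p, rotation Rt"""
    from station import telemetry
    s=telemetry.sense();R0=R.from_quat(s['tool_rot'])
    d=R0.inv().apply(np.array(p)-s['tcp_pos'])*1e3;r=(R0.inv()*Rt).as_rotvec(degrees=True)
    print('go',d.round(1),'turn',r.round(2),'from',s['tcp_pos'].round(4),'F',s['force'].round(1),'gap',round(s['finger_gap'],3),'t',round(s['t'],2),'q',s['q'].round(2))
def tool(yaw,roll=0): # spatula held: spatula x = tool x at yaw; tool z = -spatula z ; roll about spatula x, deg
    return R.from_euler('z',yaw,degrees=True)*R.from_euler('x',roll,degrees=True)*R.from_euler('x',180,degrees=True)
E
python3 - <<'E'
from h import *;import pickle
d=pickle.load(open('top0.pkl','rb'))
e=ray(d,[[450.8,245],[443.75,320.8]],.03);print('edge',e.round(4))
v=e[0]-e[1];print('yaw',np.degrees(np.arctan2(v[1],v[0])))
T=(.4895,-.3225,np.radians(-5.0))
print('edge tray',(world_to_tray(T,e)*1e3).round(1))
q=ray(d,[[364,235],[476,246],[469,326],[356,314]],.036);print((world_to_tray(T,q)*1e3).round(1))
for c,a,p in tablets(d):print((world_to_tray(T,p)*1e3).round(1))
go([.4072,-.0402,.10],tool(83.3))
E
```

```text
edge [[ 0.5653 -0.3895  0.03  ]
 [ 0.4067 -0.3759  0.03  ]]
yaw -4.9139182265293835
edge tray [[ 81.3 -60.2  30. ]
 [-77.8 -60.4  30. ]]
[[  82.6  123.6   36. ]
 [  84.4 -111.4   36. ]
 [ -82.6 -112.2   36. ]
 [ -82.7  123.5   36. ]]
[[ 58.  -29.4  39. ]]
[[41.1 89.7 39. ]]
[[34.5  6.3 39. ]]
[[ -5.2 -25.1  39. ]]
[[-27.2  92.   39. ]]
[[-31.    8.6  39. ]]
[[-47.5 -29.5  39. ]]
go [ 386.6 -490.7  131.5] turn [ -0.08  -0.08 -69.91] from [ 0.1448 -0.6074  0.2304] F [-0.2 -0.8  0.5] gap 1.001 t 0.1 q [-1.52  0.53  1.43  0.    1.18 -0.18]
```

Call:
move_arm(commands="387 -491 80 0 0 -70 1;387 -491 80 0 0 -70 1;387 -491 80 0 0 -70 1;387 -491 80 0 0 -70 1;387 -491 80 0 0 -70 1", grip_force=80)

```text
t: 0.72
tcp_pos: [0.2756, -0.3248, 0.1914]
tool_rot: [0.832, 0.555, 0.0, 0.0]
force: [0.9, -0.1, 0.6]
finger_gap: 1.002
gripper_force: 0.0
```

```bash
python3 -c "
from h import *
go([.4072,-.0402,.10],tool(83.3))"
```

```text
go [313.3  12.2  91.4] turn [ 1.000e-02 -1.000e-02 -1.588e+01] from [ 0.2756 -0.3248  0.1914] F [ 0.9 -0.1  0.6] gap 1.002 t 0.72 q [-1.13  0.33  1.96  0.    0.86 -0.74]
```

Call:
move_arm(commands="313 12 91 0 0 -16 0.2;313 12 91 0 0 -16 0.2;313 12 91 0 0 -16 0.2;313 12 91 0 0 -16 0.2;313 12 91 0 0 -16 0.2")

```text
t: 1.35
tcp_pos: [0.4032, -0.0533, 0.1039]
tool_rot: [0.748, 0.663, 0.0, 0.0]
force: [0.7, -0.8, 1.2]
finger_gap: 0.601
gripper_force: 0.0
```

```bash
python3 - <<'E'
from h import *
from station import snapshot
go([.4072,-.0402,.004],tool(83.3))
d=snapshot('scene');cv2.imwrite('pics/s1.png',d['image'][:,:,::-1])
E
```

```text
go [13.5  2.3 99.9] turn [ 0.04  0.02 -0.22] from [ 0.4032 -0.0533  0.1039] F [ 0.7 -0.8  1.2] gap 0.601 t 1.35 q [-0.41  0.49  2.08 -0.    0.56 -0.29]
```

View pics/s1.png

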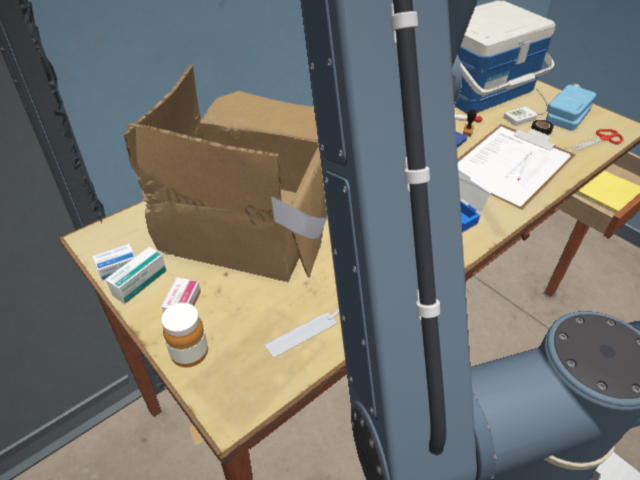

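The arm hides the grasp in this view, and the blade is still undisturbed at about (300,335). I'll descend straight down.

Call:
move_arm(commands="13.5 2.3 30 0 0 0 0.2;13.5 2.3 60 0 0 0 0.2;13.5 2.3 80 0 0 0 0.2;13.5 2.3 92 0 0 0 0.2;13.5 2.3 98 0 0 0 0.2")

```text
t: 2.02
tcp_pos: [0.4062, -0.042, 0.006]
tool_rot: [0.748, 0.663, -0.0, -0.0]
force: [-0.1, -0.2, 0.2]
finger_gap: 0.599
gripper_force: 0.0
```

```bash
python3 - <<'E'
from h import *
from station import snapshot
import pickle
go([.4072,-.0402,.004],tool(83.3))
d=snapshot('top');pickle.dump(d,open('t1.pkl','wb'));cv2.imwrite('pics/t1.png',cv2.resize(d['image'][260:380,180:400,::-1],None,fx=3.5,fy=3.5))
E
```

```text
go [1.9 0.8 2. ] turn [-0.03 -0.01 -0.21] from [ 0.4062 -0.042   0.006 ] F [-0.1 -0.2  0.2] gap 0.599 t 2.02 q [-0.38  0.73  2.13  0.    0.28 -0.26]
```

View pics/t1.png

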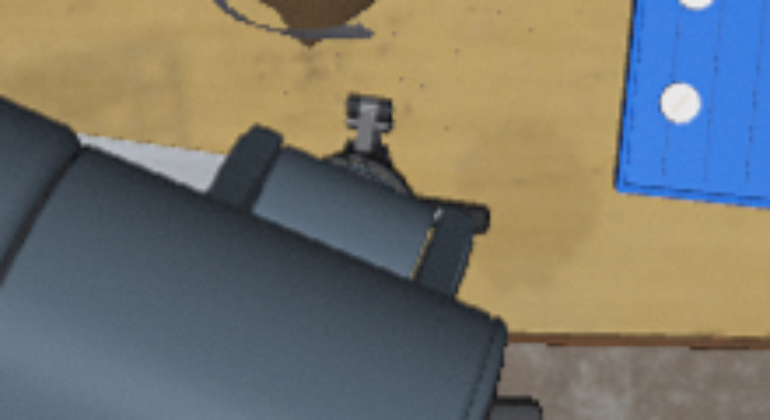

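The gripper straddles the handle, whose rear end shows at crop (488,218). I'll close on it now.

Call:
move_arm(commands="2 1 3 0 0 0 0.2;2 1 3 0 0 0 -1;2 1 3 0 0 0 -1;2 1 3 0 0 0 -1;2 1 3 0 0 0 -1", grip_force=90)

```text
t: 2.7
tcp_pos: [0.4076, -0.04, 0.0038]
tool_rot: [0.748, 0.663, 0.0, 0.0]
force: [0.2, -0.4, 4.6]
finger_gap: 0.188
gripper_force: 90.3
```

Call:
move_arm(commands="0 0 0 0 0 0 -1;0 0 -10 0 0 0 -1;0 0 -25 0 0 0 -1;0 0 -50 0 0 0 -1;0 0 -80 0 0 0 -1")

```text
t: 3.32
tcp_pos: [0.4068, -0.0397, 0.0841]
tool_rot: [0.748, 0.663, -0.0, -0.001]
force: [0.0, -0.4, -1.6]
finger_gap: 0.187
gripper_force: 89.5
```

```bash
python3 - <<'E'
from h import *
from station import snapshot
import pickle
go([.4072,-.0402,.15],tool(83.3))
for n in('top','scene'):
    d=snapshot(n);pickle.dump(d,open(n+'2.pkl','wb'))
    if n=='scene':cv2.imwrite('pics/t2.png',d['image'][200:450,200:500,::-1])
E
```

```text
go [ -0.4   0.3 -65.9] turn [-0.1  -0.02 -0.18] from [ 0.4068 -0.0397  0.0841] F [ 0.  -0.4 -1.6] gap 0.187 t 3.33 q [-0.37  0.54  2.09 -0.    0.51 -0.25]
```

View pics/t2.png

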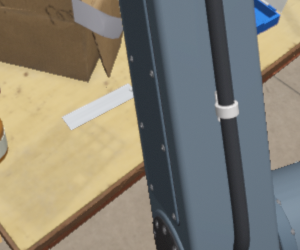

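The spatula is held: the blade is off the table at crop (98,107) and the grip reads 90 N. Next I carry it right, clear of the carton, and turn it there.

Call:
move_arm(commands="-30 -1 -25 0 0 0 -1;-80 -2 -50 0 0 0 -1;-140 -3 -65 0 0 0 -1;-200 -5 -70 0 0 0 -1;-255 -6 -70 0 0 0 -1")

```text
t: 4.05
tcp_pos: [0.3703, -0.2944, 0.1533]
tool_rot: [0.749, 0.663, 0.0, 0.0]
force: [1.0, 0.5, -1.5]
finger_gap: 0.184
gripper_force: 89.6
```

```bash
cat >> h.py <<'E'
T=(.490,-.321,np.radians(-4.95))
def edge(x,y,z,phi): # blade long edge middle at tray x,y,z (mm), tilt phi
    r=R.from_euler('x',-phi,degrees=True)
    t=np.array([x,y,z])/1e3+r.apply([-.118,-.016,.0038])
    p=tray_to_world(T,t)[0];print(p.round(4));go(p,tool(-4.95,-phi))
E
python3 - <<'E'
from h import *
edge(4,45,130,0)
E
```

```text
[ 0.3789 -0.2823  0.1338]
go [13.   7.1 19.5] turn [ 3.000e-02 -0.000e+00  8.802e+01] from [ 0.3703 -0.2944  0.1533] F [ 1.   0.5 -1.5] gap 0.184 t 4.05 q [-0.91  0.45  1.89  0.    0.81 -0.79]
```

Call:
move_arm(commands="0 0 0 0 0 10 -1;0 0 0 0 0 20 -1;0 0 0 0 0 30 -1;0 0 0 0 0 40 -1;0 0 0 0 0 50 -1")

```text
t: 4.68
tcp_pos: [0.3702, -0.2917, 0.1524]
tool_rot: [0.959, 0.282, -0.001, -0.001]
force: [-0.4, -0.1, -1.4]
finger_gap: 0.19
gripper_force: 89.6
```

Call:
move_arm(commands="0 0 0 0 0 10 -1;0 0 0 0 0 20 -1;0 0 0 0 0 30 -1;0 0 0 0 0 38 -1;0 0 0 0 0 38 -1")

```text
t: 5.3
tcp_pos: [0.3703, -0.2917, 0.1526]
tool_rot: [0.999, -0.042, -0.001, -0.001]
force: [-0.7, 0.5, -1.4]
finger_gap: 0.184
gripper_force: 89.6
```

```bash
python3 - <<'E'
from h import *
edge(4,45,110,55)
E
```

```text
[ 0.3798 -0.2724  0.1253]
go [  7.8 -20.   27.3] turn [-5.51e+01  1.00e-02  1.90e-01] from [ 0.3703 -0.2917  0.1526] F [-0.7  0.5 -1.4] gap 0.184 t 5.3 q [-0.9   0.45  1.89 -0.    0.81  0.75]
```

Call:
move_arm(commands="8 -4 0 -10 0 0 -1;8 -8 0 -20 0 0 -1;8 -12 0 -30 0 0 -1;8 -16 5 -40 0 0 -1;8 -20 10 -50 0 0 -1")

```text
t: 5.92
tcp_pos: [0.3728, -0.2762, 0.1441]
tool_rot: [0.953, -0.045, -0.034, 0.299]
force: [-0.6, -0.2, -1.9]
finger_gap: 0.185
gripper_force: 89.6
```

```bash
python3 - <<'E'
from h import *
from station import snapshot
import pickle
edge(4,45,60,55)
d=snapshot('top');pickle.dump(d,open('t3.pkl','wb'));cv2.imwrite('pics/t3.png',cv2.resize(d['image'][180:360,300:520,::-1],None,fx=3,fy=3))
E
```

```text
[ 0.3798 -0.2724  0.0753]
go [  9.2 -43.   53.6] turn [-20.09   2.39   0.73] from [ 0.3728 -0.2762  0.1441] F [-0.6 -0.2 -1.9] gap 0.185 t 5.92 q [-0.54  0.53  2.07 -1.15  0.63  2.12]
```

View pics/t3.png

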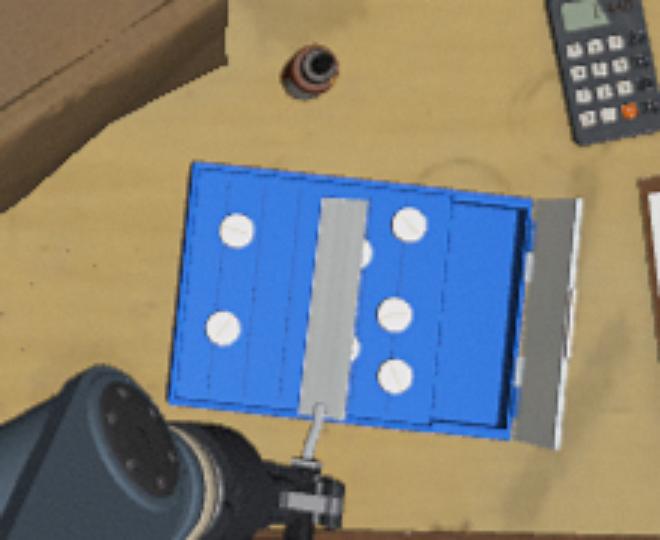

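The blade hangs over the gap at crop x≈300–370, parallel to the trough edge. The spares at (237,230) and (222,328) are well clear of it.

Call:
move_arm(commands="2 -10 12 -4 0.5 0 -1;4 -20 24 -8 1 0 -1;6 -30 36 -12 1.5 0.5 -1;8 -38 46 -16 2 0.7 -1;9 -43 53 -20 2.4 0.7 -1")

```text
t: 6.6
tcp_pos: [0.4119, -0.2431, 0.0982]
tool_rot: [0.891, -0.054, -0.05, 0.448]
force: [0.4, -0.3, -1.8]
finger_gap: 0.185
gripper_force: 89.7
```

```bash
python3 - <<'E'
from h import *
edge(4,45,45,50);edge(4,45,45,55)
E
```

```text
[ 0.3797 -0.2737  0.0597]
go [-26.  -11.2  51.5] turn [ 3.49  3.93 -0.09] from [ 0.4119 -0.2431  0.0982] F [ 0.4 -0.3 -1.8] gap 0.185 t 6.6 q [-0.27  0.8   2.02 -1.43  0.94  2.69]
[ 0.3798 -0.2724  0.0603]
go [-26.1 -11.5  50.1] turn [-1.51  3.93  0.08] from [ 0.4119 -0.2431  0.0982] F [ 0.4 -0.3 -1.8] gap 0.185 t 6.6 q [-0.27  0.8   2.02 -1.43  0.94  2.69]
```

The wrist limit (joint 4 at −1.43) rules out 55° here, so I'll use a 40° tilt.

```bash
python3 - <<'E'
from h import *
edge(4,36,55,40)
E
```

```text
[ 0.3787 -0.2851  0.0682]
go [-25.7   2.4  55.6] turn [13.49  3.92 -0.43] from [ 0.4119 -0.2431  0.0982] F [ 0.4 -0.3 -1.8] gap 0.185 t 6.6 q [-0.27  0.8   2.02 -1.43  0.94  2.69]
```

Call:
move_arm(commands="-9 0 0 5 1.3 0 -1;-18 0 5 9 2.6 0 -1;-26 2 15 13.5 3.9 -0.4 -1;-26 2 25 13.5 3.9 -0.4 -1;-26 2 30 13.5 3.9 -0.4 -1")

```text
t: 7.22
tcp_pos: [0.3932, -0.2611, 0.0939]
tool_rot: [0.94, -0.045, -0.022, 0.337]
force: [-0.1, -0.1, -1.4]
finger_gap: 0.186
gripper_force: 89.6
```

```bash
python3 - <<'E'
from h import *
edge(4,36,40,40)
E
```

```text
[ 0.3787 -0.2851  0.0532]
go [-11.6  -6.4  47.6] turn [-0.52  1.02 -0.18] from [ 0.3932 -0.2611  0.0939] F [-0.1 -0.1 -1.4] gap 0.186 t 7.22 q [-0.44  0.69  2.09 -1.43  0.65  2.53]
```

```bash
python3 - <<'E'
from h import *
edge(4,38,48,33)
E
```

```text
[ 0.3787 -0.2846  0.0599]
go [-11.7  -2.5  42.2] turn [ 6.48  1.   -0.24] from [ 0.3932 -0.2611  0.0939] F [-0.1 -0.1 -1.4] gap 0.186 t 7.22 q [-0.44  0.69  2.09 -1.43  0.65  2.53]
```

Call:
move_arm(commands="-3 0 5 3 0.3 0 -1;-6 0 10 5 0.5 0 -1;-9 -1 18 6.5 1 -0.2 -1;-12 -2 26 6.5 1 -0.2 -1;-12 -2 32 6.5 1 -0.2 -1")

```text
t: 7.85
tcp_pos: [0.3836, -0.2772, 0.0724]
tool_rot: [0.959, -0.042, -0.016, 0.281]
force: [0.3, 0.6, -1.9]
finger_gap: 0.183
gripper_force: 89.6
```

```bash
python3 - <<'E'
from h import *
edge(4,38,48,33)
E
```

```text
[ 0.3787 -0.2846  0.0599]
go [-4.1 -0.2 14.8] turn [-0.29  0.44  0.03] from [ 0.3836 -0.2772  0.0724] F [ 0.3  0.6 -1.9] gap 0.183 t 7.85 q [-0.56  0.69  2.1  -1.43  0.51  2.44]
```

```bash
cat > kin.py <<'E'
from h import *
from scipy.optimize import least_squares,lsq_linear
Q=np.array([[-1.516,.527,1.433,0,1.181,-.178],[-1.13,.33,1.96,0,.86,-.74],[-.41,.49,2.08,0,.56,-.29],[-.38,.73,2.13,0,.28,-.26],[-.91,.45,1.89,0,.81,-.79],[-.54,.53,2.07,-1.15,.63,2.12],[-.27,.80,2.02,-1.43,.94,2.69],[-.44,.69,2.09,-1.43,.65,2.53],[-.56,.69,2.1,-1.43,.51,2.44]])
Pm=np.array([[.145,-.608,.231],[.2756,-.3248,.1914],[.4032,-.0533,.1039],[.4062,-.042,.006],[.3703,-.2944,.1533],[.3728,-.2762,.1441],[.4119,-.2431,.0982],[.3932,-.2611,.0939],[.3836,-.2772,.0724]])
e=R.from_euler
def Rs(q):
    a=e('z',q[0]);b=a*e('y',q[1]);c=b*e('y',q[2]);f=c*e('z',q[3])*e('y',q[4]);return a,b,c,f*e('z',q[5])*e('z',np.pi/2)
def A(q):
    a,b,c,f=Rs(q);a,b,c,f=[m.as_matrix() for m in(a,b,c,f)]
    return np.c_[a,b[:,2],c[:,[0,2]],f[:,2]]
M=np.vstack([A(q) for q in Q]);X=np.linalg.lstsq(M,Pm.ravel(),rcond=1e-4)[0]
lo=[-3.08,-.75,.22,-1.43,0,-2.85];hi=[3.08,2.2,2.44,4.57,2.65,2.85]
def fk(q):return A(q)@X,Rs(q)[3]
def ik(p,Rt,q0):
    f=lambda q:np.r_[(fk(q)[0]-p)*5,(Rt.inv()*fk(q)[1]).as_rotvec()]
    return least_squares(f,np.clip(q0,np.array(lo)+1e-3,np.array(hi)-1e-3),bounds=(lo,hi))
E
python3 - <<'E'
from kin import *
print(X.round(3),'res mm',(np.abs(M@X-Pm.ravel())*1e3).reshape(-1,3).max(1).round(1))
print('rot chk',[round(np.degrees((Rs(q)[3]).as_matrix()[2,2]),1) for q in Q[:2]],Rs(Q[5])[3].as_quat().round(3))
def test(phi,y,z,q0,x=4,off=(-.118,None,.0038)):
    r=R.from_euler('x',-phi,degrees=True);s=np.sign(phi)
    t=np.array([x,y,z])/1e3+r.apply([-.118,-.016*s,.0038])
    s=ik(tray_to_world(T,t)[0],tool(-4.95,-phi),q0);return round(s.cost*1e4,2),s.x.round(2)
for y in(38,-60):
  for phi in(20,25,30,40):print(y,phi,*test(phi,y,31,Q[8]))
  for phi in(-30,-40,-50):print(y,phi,*test(phi,y,31,[-1.2,.6,2,.8,.6,-.3]))
E
```

```text
[0.001 0.111 0.274 0.589 0.116 0.393 0.296] res mm [1.6 3.  4.9 2.  2.7 3.1 1.2 3.1 1.7]
rot chk [np.float64(-57.3), np.float64(-57.3)] [ 0.952 -0.047 -0.036  0.301]
38 20 0.0 [-0.71  0.7   2.07 -1.05  0.32  1.95]
38 25 0.0 [-0.66  0.72  2.09 -1.35  0.37  2.29]
38 30 4.17 [-0.61  0.74  2.09 -1.43  0.45  2.41]
38 40 55.36 [-0.5   0.78  2.05 -1.43  0.64  2.52]
38 -30 0.0 [-1.04  0.79  1.77  0.34  1.05  0.38]
38 -40 0.0 [-1.09  0.86  1.69  0.38  1.23  0.33]
38 -50 0.0 [-1.12  0.93  1.61  0.41  1.41  0.3 ]
-60 20 0.0 [-0.88  0.71  1.96 -0.86  0.32  1.57]
-60 25 0.0 [-0.84  0.73  1.99 -1.24  0.33  1.98]
-60 30 2.79 [-0.8   0.74  2.   -1.43  0.39  2.21]
-60 40 84.94 [-0.71  0.77  1.97 -1.43  0.56  2.3 ]
-60 -30 0.0 [-1.13  0.84  1.58  0.27  1.2   0.36]
-60 -40 0.0 [-1.17  0.91  1.49  0.31  1.39  0.33]
-60 -50 0.0 [-1.19  0.98  1.4   0.35  1.58  0.31]
```

```bash
cat >> h.py <<'E'
def edge(x,y,z,phi): # blade's lower long edge middle at tray x,y,z (mm); phi<0 leans back over, lower edge leading
    r=R.from_euler('x',-phi,degrees=True)
    t=np.array([x,y,z])/1e3+r.apply([-.118,-.016*np.sign(phi),.0038])
    p=tray_to_world(T,t)[0];print(p.round(4));go(p,tool(-4.95,-phi))
E
python3 - <<'E'
from h import *
edge(4,34,130,-30)
E
```

```text
[ 0.3804 -0.2654  0.1413]
go [ -4.7  27.6 -64.1] turn [62.71  0.41 -0.22] from [ 0.3836 -0.2772  0.0724] F [ 0.3  0.6 -1.9] gap 0.183 t 7.85 q [-0.56  0.69  2.1  -1.43  0.51  2.44]
```

Call:
move_arm(commands="-5 10 -25 3 0 0 -1;-5 22 -50 12 0 0 -1;-5 28 -64 22 0 0 -1;-5 28 -64 32 0 0 -1;-5 28 -64 42 0 0 -1")

```text
t: 8.48
tcp_pos: [0.3751, -0.2662, 0.1391]
tool_rot: [0.996, -0.052, -0.026, 0.069]
force: [-1.1, 0.2, -1.3]
finger_gap: 0.188
gripper_force: 89.6
```

Call:
move_arm(commands="0 0 0 10 0 0 -1;0 0 0 20 0 0 -1;0 0 0 20 0 0 -1;0 0 0 20 0 0 -1;0 0 0 20 0 0 -1")

```text
t: 9.1
tcp_pos: [0.3743, -0.2655, 0.1386]
tool_rot: [0.993, -0.056, -0.017, -0.102]
force: [-0.4, -0.1, -1.0]
finger_gap: 0.186
gripper_force: 89.6
```

```bash
python3 - <<'E'
from h import *
edge(4,34,45,-30)
E
```

```text
[ 0.3804 -0.2654  0.0563]
go [ 9.8 15.7 80.5] turn [18.37  2.02 -2.1 ] from [ 0.3743 -0.2655  0.1386] F [-0.4 -0.1 -1. ] gap 0.186 t 9.1 q [-0.93  0.52  1.83  0.13  0.98  0.67]
```

Call:
move_arm(commands="5 5 10 8 1 -1 -1;10 10 25 16 2 -2 -1;10 13 40 18.4 2 -2.1 -1;10 14 48 18.4 2 -2.1 -1;10 14 48 18.4 2 -2.1 -1")

```text
t: 9.72
tcp_pos: [0.3818, -0.2709, 0.0885]
tool_rot: [0.965, -0.042, 0.011, -0.259]
force: [0.1, -0.9, -1.3]
finger_gap: 0.181
gripper_force: 89.6
```

```bash
python3 - <<'E'
from h import *
from station import snapshot
import pickle
edge(4,34,40,-30)
for n in('top',):
    d=snapshot(n);pickle.dump(d,open(n+'4.pkl','wb'))
g=d['image'].astype(int)
cv2.imwrite('pics/t4.png',cv2.resize(d['image'][210:360,330:510,::-1],None,fx=3,fy=3))
E
```

```text
[ 0.3804 -0.2654  0.0513]
go [-1.8 14.  34.9] turn [-0.05 -0.02 -0.03] from [ 0.3818 -0.2709  0.0885] F [ 0.1 -0.9 -1.3] gap 0.181 t 9.72 q [-1.05  0.71  1.74  0.32  1.16  0.41]
```

View pics/t4.png

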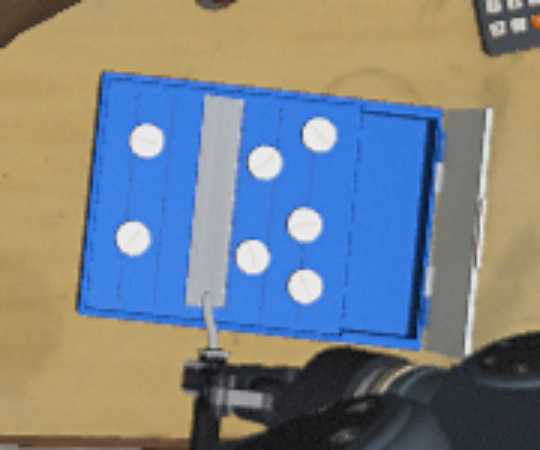

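The blade is parallel to the trough edge at crop x 187–243. The two spares are on its left and the five counted tablets on its right, and the near end is just inside the rim. Next I check the clearance to the cover.

```bash
python3 - <<'E'
from kin import *;import pickle
from scipy.optimize import brentq
d=pickle.load(open('top4.pkl','rb'))
# cover angle from free edge pixels
for uv in([330+491/3,210+110/3],[330+467/3,210+353/3]):
    f=lambda a:(lambda p:world_to_tray(T,ray(d,uv,p[1]/1e3))[0][1]*1e3-p[0])((-118.5+56*np.cos(a),32+56*np.sin(a)))
    try:
        a=brentq(f,1.3,2.6);print('cover',round(a,2),-118.5+56*np.cos(a),32+56*np.sin(a))
    except Exception as x:print([round(f(v),1) for v in(1.4,1.6,1.8,2.,2.2)])
# blade corners: lower-edge/top-edge ends
s=(np.array([.3818,-.2709,.0885]));Rt=tool(-4.95,30)
Rsp=R.from_euler('z',-4.95,degrees=True)*R.from_euler('x',30,degrees=True)
c=np.array([[70,-16,2.5],[70,16,2.5],[-70,-16,2.5],[-70,16,2.5]])/1e3
w=s+Rsp.apply(c+[.118,0,-.0038]);print((proj(d,w)-[330,210])*3,(world_to_tray(T,w)*1e3).round(1))
E
```

```text
cover 1.87 -134.80178257714084 85.57473177541468
cover 1.84 -133.25806103317103 86.02036314706889
[[246.80686683  95.07291723]
 [209.25280733  89.42192537]
 [226.61168847 303.36086212]
 [188.55351265 300.54991312]] [[ 75.9  27.4  79.4]
 [ 75.9  55.1  95.4]
 [-64.1  27.4  79.4]
 [-64.1  55.1  95.4]]
```

Call:
move_arm(commands="-2 5 12 0 0 0 -1;-2 10 24 0 0 0 -1;-2 14 35 0 0 0 -1;-2 16 39 0 0 0 -1;-2 16.5 39.5 0 0 0 -1")

```text
t: 10.4
tcp_pos: [0.3804, -0.2667, 0.0456]
tool_rot: [0.965, -0.043, 0.012, -0.259]
force: [-0.3, 0.4, -1.3]
finger_gap: 0.188
gripper_force: 89.6
```

```bash
python3 - <<'E'
from h import *
edge(4,34,30,-30)
E
```

```text
[ 0.3804 -0.2654  0.0413]
go [-0.1  1.   4.4] turn [-0.05 -0.11 -0.09] from [ 0.3804 -0.2667  0.0456] F [-0.3  0.4 -1.3] gap 0.188 t 10.4 q [-1.05  0.78  1.76  0.34  1.07  0.38]
```

Call:
move_arm(commands="0 0.5 0.9 0 0 0 -1;0 1 1.7 0 0 0 -1;0 1.3 2.2 0 0 0 -1;0 1.5 2.6 0 0 0 -1;0 1.5 2.6 0 0 0 -1")

```text
t: 11.02
tcp_pos: [0.3805, -0.2669, 0.0431]
tool_rot: [0.965, -0.043, 0.012, -0.259]
force: [0.1, -1.0, -1.6]
finger_gap: 0.186
gripper_force: 89.6
```

```bash
python3 - <<'E'
from h import *
from station import telemetry
edge(4,34,30,-30);print(telemetry.sense()['ft_torque'].round(2))
E
```

```text
[ 0.3804 -0.2654  0.0413]
go [-0.2 -0.4  2.3] turn [-0.   -0.14 -0.07] from [ 0.3805 -0.2669  0.0431] F [ 0.1 -1.  -1.6] gap 0.186 t 11.03 q [-1.05  0.79  1.76  0.34  1.06  0.38]
[-0.38  0.18 -0.02]
```

Call:
move_arm(commands="0 0.3 0.4 0 0 0 -1;0 0.5 0.9 0 0 0 -1;0 0.8 1.3 0 0 0 -1;0 1 1.7 0 0 0 -1;0 1 1.7 0 0 0 -1")

```text
t: 11.65
tcp_pos: [0.3804, -0.2668, 0.0413]
tool_rot: [0.965, -0.043, 0.012, -0.259]
force: [-0.7, 0.8, 1.2]
finger_gap: 0.189
gripper_force: 90.0
```

```bash
python3 - <<'E'
from h import *
from station import telemetry
edge(4,34,30,-30);print(telemetry.sense()['ft_torque'].round(2))
E
```

```text
[ 0.3804 -0.2654  0.0413]
go [-0.2 -1.2  0.7] turn [-0.04 -0.13 -0.07] from [ 0.3804 -0.2668  0.0413] F [-0.7  0.8  1.2] gap 0.189 t 11.65 q [-1.05  0.79  1.76  0.34  1.06  0.37]
[-0.13  0.01  0.1 ]
```

Call:
move_arm(commands="0 5.2 -3 0 0 0 -1;0 13 -7.5 0 0 0 -1;0 20.8 -12 0 0 0 -1;0 28.6 -16.5 0 0 0 -1;0 34.6 -20 0 0 0 -1")

```text
t: 12.28
tcp_pos: [0.3769, -0.3074, 0.0412]
tool_rot: [0.965, -0.043, 0.012, -0.259]
force: [0.2, 1.8, 1.7]
finger_gap: 0.183
gripper_force: 90.0
```

```bash
python3 - <<'E'
from h import *
from station import snapshot
import pickle
edge(4,-56,30,-30)
d=snapshot('top');pickle.dump(d,open('t5.pkl','wb'))
cv2.imwrite('pics/t5.png',cv2.resize(d['image'][210:360,330:510,::-1],None,fx=3,fy=3))
E
```

```text
[ 0.3726 -0.355   0.0413]
go [ -0.   41.3 -24. ] turn [-0.02 -0.15 -0.08] from [ 0.3769 -0.3074  0.0412] F [0.2 1.8 1.7] gap 0.183 t 12.28 q [-1.09  0.81  1.68  0.31  1.12  0.37]
```

View pics/t5.png

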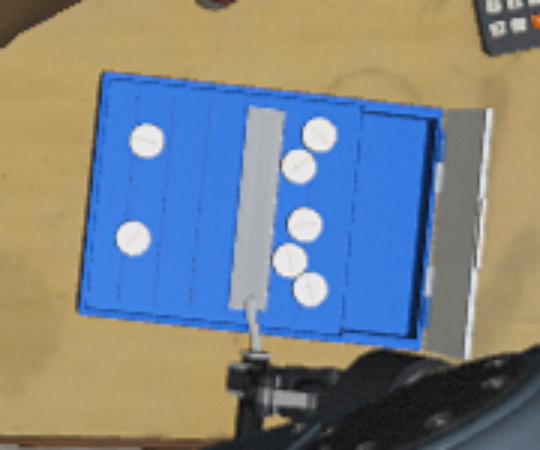

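The sweep works: all five tablets are ahead of the blade (crop x 290–320) and the spares haven't moved.

Call:
move_arm(commands="0 8 -4.6 0 0 0 -1;0 17 -9.8 0 0 0 -1;0 26 -15 0 0 0 -1;0 34 -19.6 0 0 0 -1;0 41 -23.7 0 0 0 -1")

```text
t: 12.95
tcp_pos: [0.3727, -0.3546, 0.0411]
tool_rot: [0.965, -0.043, 0.012, -0.259]
force: [0.9, 1.5, 1.7]
finger_gap: 0.187
gripper_force: 90.0
```

Call:
move_arm(commands="0 3 -1.7 0 0 0 -1;0 5 -2.9 0 0 0 -1;0 5 -2.9 0 0 0 -1;0 5 -2.9 0 0 0 -1;0 5 -2.9 0 0 0 -1")

```text
t: 13.58
tcp_pos: [0.3723, -0.36, 0.0411]
tool_rot: [0.965, -0.043, 0.012, -0.258]
force: [-0.7, -0.2, 2.0]
finger_gap: 0.186
gripper_force: 90.1
```

```bash
python3 - <<'E'
from h import *
from station import snapshot
import pickle
edge(4,-62,30,-30)
d=snapshot('top');pickle.dump(d,open('t6.pkl','wb'))
cv2.imwrite('pics/t6.png',cv2.resize(d['image'][210:360,330:510,::-1],None,fx=3,fy=3))
E
```

```text
[ 0.3721 -0.361   0.0413]
go [-0.1  0.8 -0.7] turn [ 0.05 -0.14 -0.07] from [ 0.3723 -0.36    0.0411] F [-0.7 -0.2  2. ] gap 0.186 t 13.57 q [-1.13  0.84  1.58  0.27  1.2   0.36]
```

View pics/t6.png

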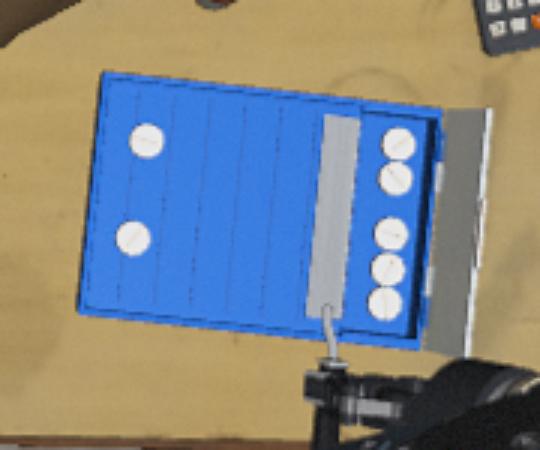

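All five tablets are in the trough at crop x≈383–400. Both spares are untouched at (147,140) and (132,238), and the blade is at the deck edge. I'll lift off and carry the spatula back.

Call:
move_arm(commands="0 -8 -12 0 0 0 -1;0 -25 -38 0 0 0 -1;0 -50 -60 -8 0 0 -1;0 -75 -65 -16 0 0 -1;0 -95 -65 -26 0 0 -1")

```text
t: 14.25
tcp_pos: [0.3769, -0.311, 0.1467]
tool_rot: [0.999, -0.045, 0.004, -0.031]
force: [-0.6, 0.6, -1.9]
finger_gap: 0.184
gripper_force: 89.6
```

```bash
python3 - <<'E'
from h import *
go([.370,-.292,.152],tool(-4.95));go([.370,-.292,.152],tool(83.3))
E
```

```text
go [ -8.5 -18.5  -4.2] turn [-3.57 -0.25 -0.2 ] from [ 0.3769 -0.311   0.1467] F [-0.6  0.6 -1.9] gap 0.184 t 14.25 q [-0.95  0.49  1.83  0.06  0.87  0.68]
go [ -8.5 -18.5  -4.2] turn [ -2.64  -2.95 -88.42] from [ 0.3769 -0.311   0.1467] F [-0.6  0.6 -1.9] gap 0.184 t 14.25 q [-0.95  0.49  1.83  0.06  0.87  0.68]
```

Call:
move_arm(commands="-3 -6 -1 -0.5 -0.5 -10 -1;-6 -12 -3 -0.8 -0.8 -20 -1;-8 -18 -4 -1 -1 -30 -1;-8 -18 -4 -1.3 -1.3 -40 -1;-8 -18 -4 -1.5 -1.7 -50 -1")

```text
t: 14.88
tcp_pos: [0.37, -0.2915, 0.1508]
tool_rot: [0.923, 0.385, 0.002, -0.018]
force: [-0.2, 0.1, -1.7]
finger_gap: 0.181
gripper_force: 89.6
```

```bash
python3 - <<'E'
from h import *
go([.370,-.292,.152],tool(83.3))
E
```

```text
go [-0.3  0.3 -1.2] turn [ -1.45  -1.57 -38.  ] from [ 0.37   -0.2915  0.1508] F [-0.2  0.1 -1.7] gap 0.181 t 14.88 q [-0.91  0.46  1.87  0.02  0.84 -0.15]
```

Call:
move_arm(commands="0 0 0 -0.4 -0.4 -10 -1;0 0 0 -0.8 -0.8 -20 -1;0 0 0 -1.1 -1.2 -29 -1;0 0 0 -1.4 -1.6 -38 -1;0 0 0 -1.4 -1.6 -38 -1")

```text
t: 15.5
tcp_pos: [0.37, -0.2915, 0.1506]
tool_rot: [0.75, 0.662, -0.0, -0.001]
force: [0.3, -0.6, -1.1]
finger_gap: 0.187
gripper_force: 89.6
```

```bash
python3 - <<'E'
from h import *
go([.403,-.075,.06],tool(83.3))
E
```

```text
go [218.9   6.   90.7] turn [-0.07 -0.02 -0.44] from [ 0.37   -0.2915  0.1506] F [ 0.3 -0.6 -1.1] gap 0.187 t 15.5 q [-0.9   0.45  1.89 -0.    0.8  -0.78]
```

Call:
move_arm(commands="40 1 0 0 0 0 -1;100 3 10 0 0 0 -1;160 4 30 0 0 0 -1;205 6 60 0 0 0 -1;219 6 85 0 0 0 -1")

```text
t: 16.12
tcp_pos: [0.4025, -0.0726, 0.0649]
tool_rot: [0.749, 0.662, -0.0, -0.001]
force: [0.1, -0.7, -1.5]
finger_gap: 0.189
gripper_force: 89.6
```

```bash
python3 - <<'E'
from h import *
go([.403,-.075,.0045],tool(83.3))
E
```

```text
go [-2.4  0.9 60.4] turn [-0.1  -0.05 -0.32] from [ 0.4025 -0.0726  0.0649] F [ 0.1 -0.7 -1.5] gap 0.189 t 16.12 q [-0.45  0.59  2.1   0.    0.45 -0.33]
```

Call:
move_arm(commands="0 0 20 0 0 0 -1;0 0 40 0 0 0 -1;0 0 52 0 0 0 -1;0 0 58 0 0 0 -1;0 0 60 0 0 0 -1")

```text
t: 16.75
tcp_pos: [0.4028, -0.0752, 0.0053]
tool_rot: [0.749, 0.662, -0.0, -0.001]
force: [0.8, -0.4, -1.2]
finger_gap: 0.187
gripper_force: 89.6
```

Call:
move_arm(commands="0 0 0.5 0 0 0 -1;0 0 0.5 0 0 0 -1;0 0 0.5 0 0 0 -0.2;0 0 0.5 0 0 0 0;0 0 0.5 0 0 0 0")

```text
t: 17.38
tcp_pos: [0.4027, -0.0751, 0.0049]
tool_rot: [0.749, 0.662, -0.0, -0.001]
force: [-0.3, 0.2, 0.4]
finger_gap: 0.496
gripper_force: 0.0
```

```bash
python3 - <<'E'
from h import *
go([.403,-.075,.15],tool(83.3))
E
```

```text
go [ 2.000e-01  1.000e-01 -1.451e+02] turn [-0.06 -0.03 -0.34] from [ 0.4027 -0.0751  0.0049] F [-0.3  0.2  0.4] gap 0.496 t 17.38 q [-0.46  0.74  2.12  0.    0.28 -0.34]
```

Call:
move_arm(commands="0 0 -10 0 0 0 0;0 0 -40 0 0 0 0;0 0 -100 0 0 0 0;0 0 -160 0 0 0 0;0 0 -190 0 0 0 0")

```text
t: 18.0
tcp_pos: [0.4035, -0.0754, 0.1983]
tool_rot: [0.749, 0.662, 0.001, 0.002]
force: [0.6, -0.4, -0.7]
finger_gap: 0.503
gripper_force: 0.0
```

```bash
cat >> h.py <<'E'
def cov(y,z,x=0):
    p=tray_to_world(T,np.array([[x,y,z]])/1e3)[0];go(p,tool(85.05))
E
python3 - <<'E'
from h import *
from station import snapshot
cov(-168,200)
d=snapshot('top');import pickle;pickle.dump(d,open('t7.pkl','wb'))
g=d['image'].astype(int)
for c,a,p in tablets(d):print('tab',a,(world_to_tray(T,p)*1e3).round(1))
bl=(g.min(2)>150)&(g.max(2)-g.min(2)<45);bl[:,:190]=0;bl[:,340:]=0;bl[:280]=0;bl[340:]=0
for c,a,m in blobs(bl,100,3000):print('blade',c.round(1),a,ray(d,c,.0025).round(4))
E
```

```text
go [-401.1  122.    -0.8] turn [ 0.21  0.07 -2.07] from [ 0.4035 -0.0754  0.1983] F [ 0.6 -0.4 -0.7] gap 0.503 t 18.0 q [-0.46  0.3   1.98  0.    0.86 -0.34]
tab 98 [[40.8 88.3 39. ]]
tab 88 [[ 56.9 -86.4  39. ]]
tab 94 [[ 32.8 -86.5  39. ]]
tab 95 [[ -5.7 -86.9  39. ]]
tab 99 [[-27.5  90.5  39. ]]
tab 195 [[-41.9 -87.1  39. ]]
blade [233.8 309.6] 623 [[0.4201 0.0662 0.0025]]
```

Call:
move_arm(commands="-55 17 0 0 0 0 -1;-110 34 0 0 0 0 -1;-165 50 0 0 0 -1 -1;-220 67 0 0 0 -2 -1;-275 84 0 0 0 -2 -1")

```text
t: 18.68
tcp_pos: [0.4522, -0.3597, 0.1944]
tool_rot: [0.738, 0.675, -0.0, -0.001]
force: [0.5, -0.1, 0.3]
finger_gap: -0.005
gripper_force: 0.0
```

Call:
move_arm(commands="-55 17 0 0 0 0 -1;-100 30 0 0 0 0 -1;-126 38 0 0 0 0 -1;-126 38 0 0 0 0 -1;-126 38 0 0 0 0 -1")

```text
t: 19.3
tcp_pos: [0.4788, -0.4855, 0.1938]
tool_rot: [0.737, 0.675, 0.0, -0.002]
force: [0.5, -0.0, -0.2]
finger_gap: 0.0
gripper_force: 0.0
```

```bash
python3 -c "
from h import *
cov(-168,77)"
```

```text
go [ -3.5  -2.6 116.8] turn [-0.17 -0.18 -0.07] from [ 0.4788 -0.4855  0.1938] F [ 0.5 -0.  -0.2] gap 0.0 t 19.3 q [-0.96  0.65  1.31 -0.    1.19 -0.87]
```

Call:
move_arm(commands="-4 -3 30 0 0 0 -1;-4 -3 65 0 0 0 -1;-4 -3 95 0 0 0 -1;-4 -3 112 0 0 0 -1;-4 -3 117 0 0 0 -1")

```text
t: 19.92
tcp_pos: [0.4757, -0.4895, 0.0767]
tool_rot: [0.737, 0.676, -0.0, -0.002]
force: [0.4, -0.2, -0.1]
finger_gap: -0.002
gripper_force: 0.0
```

```bash
python3 - <<'E'
from h import *
cov(-131,77)
for a in(75,60,45,30,15,5,0):
    r=42;b=np.radians(a);print(a,round(-118.5+r*np.cos(b)-1.5*np.sin(b)-11,1),round(32+r*np.sin(b)+1.5*np.cos(b),1))
E
```

```text
go [38.1 -0.3 -0.3] turn [-0.16 -0.13 -0.04] from [ 0.4757 -0.4895  0.0767] F [ 0.4 -0.2 -0.1] gap -0.002 t 19.93 q [-0.96  0.79  1.39 -0.    0.97 -0.88]
75 -120.1 73.0
60 -109.8 69.1
45 -100.9 62.8
30 -93.9 54.3
15 -89.3 44.3
5 -87.8 37.2
0 -87.5 33.5
```

Call:
move_arm(commands="12 0 0 0 0 0 -1;24 0 0 0 0 0 -1;34 0 0 0 0 0 -1;42 0 2 0 0 0 -1;49 0 4 0 0 0 -1")

```text
t: 20.55
tcp_pos: [0.4807, -0.4422, 0.074]
tool_rot: [0.737, 0.675, -0.0, 0.0]
force: [-0.1, -2.1, 2.4]
finger_gap: -0.002
gripper_force: 1.2
```

Call:
move_arm(commands="5 0 2 0 0 0 -1;10 0 4 0 0 0 -1;15 0 7 0 0 0 -1;20 0 10 0 0 0 -1;20 0 10 0 0 0 -1")

```text
t: 21.18
tcp_pos: [0.4814, -0.4209, 0.0626]
tool_rot: [0.737, 0.675, -0.0, -0.002]
force: [-0.4, 0.2, 0.4]
finger_gap: 0.0
gripper_force: 0.2
```

```bash
python3 - <<'E'
from h import *
cov(-93.9,54.3)
from station import snapshot
d=snapshot('top');cv2.imwrite('x.png',d['image'][:,:,::-1])
E
```

```text
go [ 6.3 -0.1  8.3] turn [-0.18 -0.16 -0.07] from [ 0.4814 -0.4209  0.0626] F [-0.4  0.2  0.4] gap 0.0 t 21.18 q [-0.89  0.76  1.51 -0.    0.87 -0.8 ]
```

Call:
move_arm(commands="3 0 4 0 0 0 -1;6 0 8 0 0 0 -1;9 0 12 0 0 0 -1;11 0 16 0 0 0 -1;12 0 19 0 0 0 -1")

```text
t: 21.85
tcp_pos: [0.4828, -0.4101, 0.044]
tool_rot: [0.737, 0.675, -0.0, -0.001]
force: [-0.3, -0.5, 1.6]
finger_gap: -0.001
gripper_force: 1.1
```

Call:
move_arm(commands="1 0 2 0 0 0 -1;1 0 4 0 0 0 -1;1 0 6 0 0 0 -1;1 0 7 0 0 0 -1;1 0 8 0 0 0 -1")

```text
t: 22.48
tcp_pos: [0.483, -0.4084, 0.0363]
tool_rot: [0.738, 0.675, 0.0, -0.001]
force: [-0.8, 1.5, 2.3]
finger_gap: 0.002
gripper_force: 1.1
```

```bash
python3 - <<'E'
from h import *
cov(-87.5,33.5)
E
```

```text
go [ 0.2 -0.6  2.8] turn [-0.1  -0.11 -0.09] from [ 0.483  -0.4084  0.0363] F [-0.8  1.5  2.3] gap 0.002 t 22.48 q [-0.88  0.79  1.54  0.    0.81 -0.79]
```

Call:
move_arm(commands="0 0 0.5 0 0 0 -1;0 0 1 0 0 0 -1;0 0 1.5 0 0 0 -1;0 0 2 0 0 0 -1;0 0 2.5 0 0 0 -1")

```text
t: 23.1
tcp_pos: [0.483, -0.4091, 0.0339]
tool_rot: [0.738, 0.675, -0.0, -0.001]
force: [-0.3, 0.7, 2.1]
finger_gap: 0.001
gripper_force: 1.2
```

Call:
move_arm(commands="0 0 0.2 0 0 0 -1;0 0 0.4 0 0 0 -1;0 0 0.6 0 0 0 -1;0 0 0.6 0 0 0 -1;0 0 0.6 0 0 0 -1")

```text
t: 23.72
tcp_pos: [0.483, -0.409, 0.0336]
tool_rot: [0.737, 0.675, -0.0, -0.001]
force: [-0.8, 2.7, 5.1]
finger_gap: -0.001
gripper_force: 2.6
```

Call:
move_arm(commands="0 0 0.2 0 0 0 -1;0 0 0.4 0 0 0 -1;0 0 0.6 0 0 0 -1;0 0 0.6 0 0 0 -1;0 0 0.6 0 0 0 -1")

```text
t: 24.35
tcp_pos: [0.483, -0.4091, 0.0335]
tool_rot: [0.737, 0.675, -0.0, -0.001]
force: [-1.0, 3.8, 7.1]
finger_gap: 0.001
gripper_force: 4.1
```

The cover has bottomed out at z = 33.5 mm with a firm 7 N. I'll retract and verify.

Call:
move_arm(commands="0 0 -5 0 0 0 -1;0 0 -20 0 0 0 -1;0 0 -60 0 0 0 -1;0 0 -110 0 0 0 -1;0 0 -150 0 0 0 -1")

```text
t: 24.98
tcp_pos: [0.4836, -0.4102, 0.1855]
tool_rot: [0.738, 0.675, -0.0, 0.001]
force: [1.4, -0.6, -0.6]
finger_gap: 0.001
gripper_force: 0.0
```

Call:
move_arm(commands="-60 0 -20 0 0 0 -1;-120 0 -20 0 0 0 -1;-180 0 -20 0 0 0 -1;-230 0 -20 0 0 0 -1;-230 0 -20 0 0 0 -1")

```text
t: 25.6
tcp_pos: [0.461, -0.6429, 0.2022]
tool_rot: [0.739, 0.674, -0.001, 0.0]
force: [-0.6, 0.9, -0.3]
finger_gap: -0.006
gripper_force: 0.0
```

```bash
python3 - <<'E'
from h import *
from station import snapshot,telemetry
d=snapshot('top');g=d['image'].astype(int)
for c,a,p in tablets(d):print('tab',a,(world_to_tray(T,p)*1e3).round(1))
bl=(g.min(2)>150)&(g.max(2)-g.min(2)<45);bl[:,:190]=0;bl[:,340:]=0;bl[:280]=0;bl[340:]=0
for c,a,m in blobs(bl,100,3000):
    bx,_=box(m);print('blade',a,ray(d,c,.0025)[0].round(4),ray(d,bx,.0025)[:,:2].round(3).tolist())
# strip of colours along tray y at x=60 and x=-20: old grey open-cover zone vs. table now, and the lip
for x in(-60,15,70):
    print(x,[(y,*g[tuple(proj(d,tray_to_world(T,np.array([[x,y,33.5]])/1e3))[0][::-1].round().astype(int))]) for y in range(-150,-45,8)])
s=telemetry.sense();print(s['force'].round(1),s['tcp_pos'].round(3))
E
```

```text
tab 99 [[40.7 88.3 39. ]]
tab 99 [[-27.5  90.5  39. ]]
blade 983 [0.4166 0.0406 0.0025] [[0.41, 0.113], [0.441, 0.109], [0.421, -0.052], [0.39, -0.048]]
-60 [(-150, np.int64(153), np.int64(136), np.int64(98)), (-142, np.int64(171), np.int64(151), np.int64(110)), (-134, np.int64(175), np.int64(154), np.int64(109)), (-126, np.int64(180), np.int64(157), np.int64(110)), (-118, np.int64(26), np.int64(103), np.int64(218)), (-110, np.int64(195), np.int64(198), np.int64(205)), (-102, np.int64(205), np.int64(216), np.int64(230)), (-94, np.int64(229), np.int64(229), np.int64(229)), (-86, np.int64(228), np.int64(228), np.int64(230)), (-78, np.int64(222), np.int64(221), np.int64(222)), (-70, np.int64(203), np.int64(215), np.int64(229)), (-62, np.int64(153), np.int64(162), np.int64(186)), (-54, np.int64(57), np.int64(123), np.int64(221)), (-46, np.int64(57), np.int64(123), np.int64(221))]
15 [(-150, np.int64(157), np.int64(140), np.int64(97)), (-142, np.int64(155), np.int64(134), np.int64(93)), (-134, np.int64(166), np.int64(146), np.int64(102)), (-126, np.int64(177), np.int64(155), np.int64(109)
[... 600 characters left out ...]
), np.int64(141), np.int64(102)), (-134, np.int64(170), np.int64(150), np.int64(105)), (-126, np.int64(175), np.int64(153), np.int64(105)), (-118, np.int64(118), np.int64(134), np.int64(178)), (-110, np.int64(195), np.int64(199), np.int64(207)), (-102, np.int64(202), np.int64(213), np.int64(229)), (-94, np.int64(201), np.int64(213), np.int64(229)), (-86, np.int64(202), np.int64(212), np.int64(229)), (-78, np.int64(203), np.int64(214), np.int64(230)), (-70, np.int64(204), np.int64(214), np.int64(230)), (-62, np.int64(150), np.int64(163), np.int64(192)), (-54, np.int64(57), np.int64(119), np.int64(220)), (-46, np.int64(56), np.int64(121), np.int64(220))]
[ 0.9 -0.  -0.3] [ 0.462 -0.64   0.202]
```

The cover spans y −115 to −62 and lies shut. The spatula is flat beside the tray, and the spares haven't moved.

```bash
python3 -c "
from station import ticket;print(ticket.sign_off())"
```

```text
the job is handed in; nothing more can be done
None
```

The job is handed in: the five tablets are in the trough, the two surplus ones stayed in place, the spatula lies flat on the table left of the tray, and the cover is shut, all in about 26 s of robot time.

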